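# Turn the repaired washer's status plate over to green

### The job

The washer is repaired, but on the status rail its flip plate still lies on the right-hand side of its hinge (seen from the robot), showing red. With the fingertips, lift its free edge and turn the plate over its hinge until it lies fully down on the left-hand side showing green, level with its two neighbours. Be gentle, do not pinch or fling the plate, and leave the other plates and everything else on the counter where they are.

Things in the scene. Friction and masses are not known exactly. Their poses are not given: they have to be found in the camera images.
- status_rail: The steel status rail, screwed to the yellow counter: a foot plate 100 x 360 x 6 mm with an upright end cheek (82 mm high) near each end, carrying three grey stations one behind the other, 102 mm apart, one per washer. Origin: underside centre, on the counter. The rail runs away from the robot, turned by up to 17 degrees either way. Its x axis points across it to the left, its y axis along it back towards the robot.
- station_a: The grey station of the repaired washer, a box 60 mm (x) by 100 mm (y), top at 66 mm, with rubber rest strips to 73.5 mm and two steel hinge lugs (6 mm thick, to 86 mm high, at y = +-45 mm). It may be any of the three places on the rail. Fixed. Origin on the counter under the middle of the hinge; x axis points across the hinge to the left, y along the hinge towards the robot, z up.
- hinge_a (a point): Middle of the hinge line of the red-showing plate, 76 mm above the counter; fixed, axes as station_a.
- plate_a (a joint): Hinge angle of the red-showing plate. 0 = lying level on the right (-x of the station) with its red face up, 1.571 = standing upright, 3.142 = lying level on the left (+x) with its green face up. Stops at 0 and 3.142. It starts at 0 to 0.2. The hinge is stiff (about 0.05 N m), so the plate stays at any angle where it is left; about 1 N at the free edge moves it.
- plate_a_mid (a point): Centre of the red-showing plate, 43 mm from the hinge line. The plate is rigid, 5 mm thick, 78 mm wide along the hinge, reaching from 6 to 80 mm from the hinge; about 60 g, red on one face with a struck-out white ring, green on the other with a white ring and tick. This point turns with the plate: its x axis points from the free edge to the hinge, y along the hinge, z out of the red face.
- plate_a_edge (a point): Middle of that plate's free edge, 80 mm from the hinge; it turns with the plate (axes as plate_a_mid). Lying level, the plate overhangs its grey station by 50 mm, with 73 mm of open space beneath the overhang down to the counter (67 mm over the foot plate, which reaches 50 mm from the hinge line), so that a fingertip can go under it.
- plate_b (a joint): Hinge angle of a neighbour's plate: same size, same zero; starts and must stay at about 3.142, lying on the left with green up.
- plate_c (a joint): Hinge angle of the other neighbour's plate, as plate_b.
- tape_measure: Grey tape measure standing on edge, 75 x 38 x 68 mm, loose, on the left of the rail. Origin under its middle.
- coupling: Black plastic pipe coupling, a ring 60 mm across and 36 mm high, loose, on the right of the rail. Origin under its centre.
- strainer: Steel strainer cartridge standing upright, 42 mm across and 83 mm high, loose, on the left of the rail. Origin under its centre.
- screwdriver: Screwdriver with a red handle lying on the left of the rail, loose.
- wrench: Steel wrench lying flat near the robot on the right, loose.
- sealant_tin: Steel tin with a blue band, 68 mm across and 95 mm high, standing on the left, loose. Origin under its centre.
- coin_cup: Steel cup, 76 mm across and 85 mm high, on the left of the rail, loose. Origin under its centre.
- drill: Grey cordless drill standing on its battery, 206 mm high, far left, loose. Origin under the battery.

How it is judged:
By the outcome, as a careful person would: the job done as asked, in the order asked, and still so for the second after the job is handed in, with the robot touching nothing.
It also fails if it takes over 50 s, if anything falls off the work surface, if the arm or the gripper's body presses on something with over 40 N, if the wrist force passes 120 N, or if a joint passes its speed limit or range.

### The arm

A 6-joint arm with a two-finger parallel gripper is mounted at the origin on the work surface. World frame = base frame: x ahead of the robot, y to its left, z up, the work surface at z = 0. Lengths are in m, angles in degrees, forces in N, time in s.
With the tool pointing down it reaches from about 0.3 to 0.75 m from the base axis. Payload 8.5 kg.
Tool frame: the origin (TCP) lies on the centre line of the jaws, within the pads' length; the fingertips stand env.tips_ahead ahead of it and the grasp point (between the pads) lies 8 mm behind it (env.tips_ahead is the distance from the TCP to the fingertips, in m); z points along the fingers, y is the direction in which the jaws open and shut (so a half turn about z gives the same grasp; the last joint's range is limited). The gripper opens to 85 mm and grips with 20 to 120 N. Pads are 22 mm wide; open, the fingers measure 114 mm over their backs; the gripper's body (76 mm by 85 mm) begins 54 mm behind the grasp point. The pads swing forward as they close: fully open they stand 13 mm farther back than shut.
Start: joints at [57.45, 21.807, 74.336, -0, 83.858, -12.336], TCP at [0.19, 0.516, 0.242] pointing down, gripper open.
Joint ranges: [-178.18, 178.18], [-50.72, 133.34], [12.68, 142.11], [-81.47, 261.47], [9.98, 163.14], [-165.26, 165.26]. Speed limits (degrees/s): [136.94, 136.94, 180, 180, 180, 180].

### API

Orientations are given as a 3x3 rotation matrix whose columns are the frame's x, y, z axes.
In Python, from rig import env gives the robot as it stands.
- The arm moves only by the tool servo_tool, never from a script. Its argument "commands" is a list of rows, each an object with "linear": the shift along the tool's x, y, z in mm, a list of three; "angular": the turn, a rotation vector about the tool's x, y, z in degrees, a list of three; "gripper": the opening, from -1 (shut) to 1 (fully open). In form: [{"linear": [x, y, z], "angular": [rx, ry, rz], "gripper": gripper}, ...]. A call has 1 to 20 rows; each row is the pose to reach, as a shift and turn from the pose commanded when the call began, along the tool's axes at that moment; what a row does not reach only later rows make up. A row lasts 1/10 s, in which the tool goes at most 50 mm and 8.59 degrees, less where a joint would pass 70% of its speed; a pose out of reach is approached as far as the arm can. A call with a gripper value outside its range is refused whole. The fingers move at their own pace and stop on an object; "force" is the grip in N (left out, the last holds). Time passes only in rows, so rows that repeat a pose let the fingers close. It gives the time, the measured TCP pose, the force and the opening at its end, in the units of the state.
- env.observe(): the state, without advancing time (a new reading comes with each control period).
- env.get_image(name): name is "side" or "top" or "wrist"; returns a dict with "frame" (420x560x3 uint8, blue, green, red), "fx", "fy", "cx", "cy" (pixels), "cam_to_world" (4x4, takes a point from camera to world coordinates); the wrist camera has in their place "T_tool_cam" (4x4, takes a point from camera to tool coordinates, whose origin is the TCP and whose axes are the flange's). Camera axes: x right, y up, looking along -z (the intrinsics and any distortion apply to the point x, -y, -z); pixel columns grow to the right and rows downward; lengths in m; the calibration is good to about 2 mm. The wrist camera is an equidistant fisheye: a pixel r from the principal point sees the ray r / f radians off the axis. A picture is of the moment at which its call begins: read the wrist's pose just before it. There is no depth.
- env.close_job(): hands the job in, once; it reports no verdict.
Trained networks look in a picture, given as the dict that the camera call returned (one of the last four; its "shot" number tells which), for a name from the list of things; names that differ only in an ending like _2 or _b are one class to them, and where a whole thing is asked for, a point or a joint stands for the part that bears it (a point fixed in the world has none). Each returns a list of dicts, best first, with "confidence" (0 to 1); they miss things now and then, are a little off and sometimes report something else, mostly with a low value. They report only what shows in the picture. A call takes as long as a camera call.
- env.trace(picture, query): "pixels" (420x560 bool, what is visible of it) and "extent" ([left, top, right, bottom] in pixels, round what is visible of it).
The state is a dict: "time_s": time; "q": joint angles; "qvel": joint speeds; "joint_efforts": joint torques, N m; "position": TCP position; "tool_rot": TCP orientation; "ft_force": force on the tool from outside, world axes, zero at the start; "wrist_torque": the same for the moment, N m; "grip_width": finger opening in m.
Only numpy, scipy, OpenCV 4.12 (cv2) and the standard library are available. Lean on these libraries where they do the work, as an engineer would, in place of code of your own. Each camera call takes 0.05 s, during which the arm holds its last target.

## Working session

There is one attempt and no reset: what is moved stays moved. The work goes in short steps, Python scripts to look and compute and a tool call to move; the robot and the scene stay as the last step left them, time stands still between calls to the robot, and variables do not carry over. Pictures are saved under pics/ and viewed, and the job is handed in when it is done.

Besides the shell and the picture viewer there is one more tool, called after "Emit:" in YAML: its name, and indented under it one key for each argument. servo_tool: Moves the arm, as the interface text tells. Its arguments: {"type":"object","properties":{"commands":{"type":"array","items":{"type":"object","properties":{"linear":{"type":"array","items":{"type":"number"}},"angular":{"type":"array","items":{"type":"number"}},"gripper":{"type":"number"}}}},"force":{"type":"number"}},"required":["commands"]}

```bash
ls; mkdir -p pics; python3 - <<'E'
from rig import env
import cv2,numpy as np
np.set_printoptions(precision=4,suppress=True)
print(env.tips_ahead); s=env.observe(); print(s)
for n in("side","top","wrist"):
    p=env.get_image(n); cv2.imwrite(f"pics/{n}0.png",p["frame"])
    print(n,{k:v for k,v in p.items() if k!="frame"})
E
```

```text
pics
0.011
{'time_s': 0.0, 'q': array([ 57.4496,  21.8418,  74.3866,   0.0011,  83.8567, -12.3369]), 'qvel': array([ 0.1171, -0.0536, -0.055 ,  0.0163, -0.0443, -0.0158]), 'joint_efforts': array([  0.0004, -44.8475, -23.1271,  -0.0002,   0.0048,   0.    ]), 'position': array([0.1899, 0.5159, 0.2417]), 'tool_rot': array([[-0.9384,  0.3455, -0.0008],
       [ 0.3455,  0.9384, -0.0012],
       [ 0.0003, -0.0014, -1.    ]]), 'ft_force': array([-0.5018, -0.2527, -0.0663]), 'wrist_torque': array([0.0039, 0.0256, 0.0295]), 'grip_width': 0.08506300278037603}
side {'fx': 385.1129789905824, 'fy': 385.1129789905824, 'cx': 281.5206210056259, 'cy': 202.0718040047773, 'cam_to_world': array([[ 0.959 ,  0.1365, -0.2485,  0.3117],
       [-0.283 ,  0.5139, -0.8098, -0.7125],
       [ 0.0172,  0.8469,  0.5315,  0.5844],
       [ 0.    ,  0.    ,  0.    ,  1.    ]]), 'shot': 1}
top {'fx': 436.9865031667491, 'fy': 436.9865031667491, 'cx': 280.48153742101783, 'cy': 213.51957009113102, 'cam_to_world': array([[-0.0177,  0.9908, -0.134 ,  0.3979],
       [-0.9995, -0.0212, -0.0246,  0.0186],
       [-0.0272,  0.1335,  0.9907,  1.135 ],
       [ 0.    ,  0.    ,  0.    ,  1.    ]]), 'shot': 2}
wrist {'fx': 325.19226210127806, 'fy': 325.19226210127806, 'cx': 281.47972304426526, 'cy': 210.2304572187087, 'T_tool_cam': array([[ 0.0002,  0.9543,  0.2988,  0.0766],
       [ 1.    , -0.0005,  0.0012,  0.0004],
       [ 0.0013,  0.2988, -0.9543, -0.1324],
       [ 0.    ,  0.    ,  0.    ,  1.    ]]), 'shot': 3}
```

View pics/side0.png

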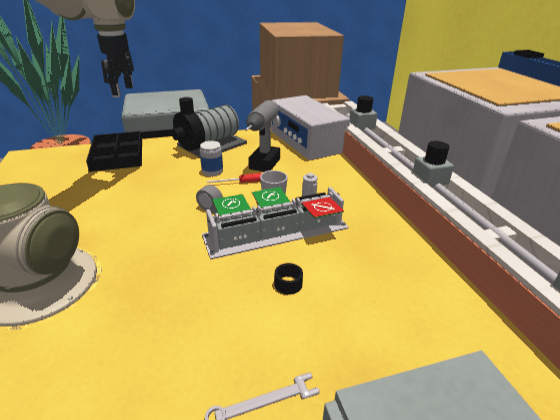

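View pics/top0.png

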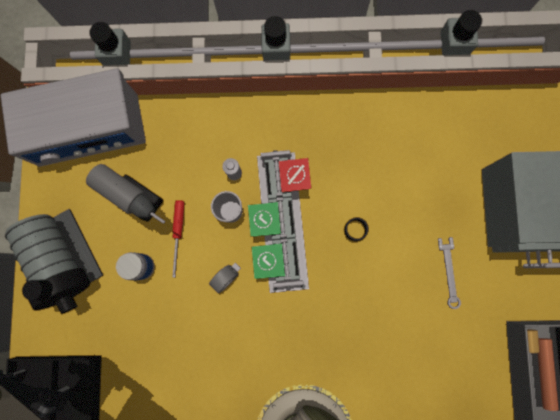

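```bash
cat > h.py <<'E'
from rig import env
import cv2,numpy as np
np.set_printoptions(precision=4,suppress=True)
def proj(p,X):
    M=np.linalg.inv(p["cam_to_world"]); c=np.asarray(X)@M[:3,:3].T+M[:3,3]
    return np.stack([p["fx"]*c[...,0]/-c[...,2]+p["cx"], p["fy"]*-c[...,1]/-c[...,2]+p["cy"]],-1)
def lift(p,uv,z):
    uv=np.atleast_2d(uv); d=np.stack([(uv[:,0]-p["cx"])/p["fx"],-(uv[:,1]-p["cy"])/p["fy"],-np.ones(len(uv))],-1)
    M=p["cam_to_world"]; d=d@M[:3,:3].T; o=M[:3,3]
    return o+d*((z-o[2])/d[:,2])[:,None]
E
python3 - <<'E'
from h import *
for n in("top","side"):
    p=env.get_image(n)
    for q in("plate_a","plate_b","status_rail","station_a","strainer","coin_cup","tape_measure","coupling"):
        r=env.trace(p,q)
        for d in r[:3]:
            m=d["pixels"].astype(np.uint8); cs,_=cv2.findContours(m,0,1); c=max(cs,key=cv2.contourArea)
            b=cv2.boxPoints(cv2.minAreaRect(c)); ap=cv2.approxPolyDP(c,2.5,True)[:,0]
            print(n,q,round(d["confidence"],2),d["extent"],m.sum(),b.round(1).tolist(), ap.tolist() if 'plate' in q else '')
    x0,y0,x1,y1=(235,135,325,305) if n=="top" else (185,160,365,265)
    cv2.imwrite(f"pics/{n}z.png",cv2.resize(p["frame"][y0:y1,x0:x1],None,fx=3.5 if n=="top" else 4.4,fy=3.5 if n=="top" else 4.4,interpolation=cv2.INTER_CUBIC))
E
```

```text
top plate_a 0.9 [250.7, 203.4, 284.9, 235.9] 1094 [[247.10000610351562, 204.5], [281.79998779296875, 201.1999969482422], [284.79998779296875, 232.8000030517578], [250.10000610351562, 236.10000610351562]] [[282, 203], [248, 206], [251, 235], [284, 231]]
top plate_a 0.82 [250.7, 240.7, 287.0, 280.3] 1143 [[249.8000030517578, 245.5], [285.70001220703125, 242.1999969482422], [288.79998779296875, 275.3999938964844], [252.8000030517578, 278.70001220703125]] [[252, 248], [255, 278], [288, 272], [284, 245], [266, 244]]
top plate_a 0.59 [272.8, 156.7, 312.4, 188.0] 1052 [[273.20001220703125, 161.1999969482422], [307.70001220703125, 157.39999389648438], [311.1000061035156, 188.3000030517578], [276.70001220703125, 192.10000610351562]] [[307, 158], [274, 164], [278, 171], [275, 173], [277, 190], [310, 188]]
top plate_b 0.9 [250.7, 203.4, 284.9, 235.9] 1094 [[247.10000610351562, 204.5], [281.79998779296875, 201.1999969482422], [284.79998779296875, 232.8000030517578], [250.10000610351562, 236.10000610351562]] [[282, 203], [248, 206], [251, 235], [284, 231]]
top plate_b 0.82 [250.7, 240.7, 287.0, 2
[... 4162 characters left out ...]
5, 212.3000030517578], [305.29998779296875, 219.6999969482422]] 
side coin_cup 0.67 [257.8, 171.7, 286.9, 194.3] 480 [[257.8999938964844, 188.60000610351562], [261.29998779296875, 168.10000610351562], [288.3999938964844, 172.60000610351562], [285.0, 193.1999969482422]] 
side coin_cup 0.29 [199.9, 187.0, 347.1, 259.4] 1903 [[201.39999389648438, 258.79998779296875], [202.60000610351562, 209.89999389648438], [347.29998779296875, 213.1999969482422], [346.20001220703125, 262.1000061035156]] 
side tape_measure 0.76 [196.3, 183.1, 221.7, 214.7] 481 [[191.8000030517578, 205.10000610351562], [201.3000030517578, 181.3000030517578], [224.60000610351562, 190.60000610351562], [215.0, 214.39999389648438]]
```

```bash
ls pics
```

```text
side0.png
sidez.png
top0.png
topz.png
wrist0.png
```

```bash
cat > fit.py <<'E'
from h import *
from scipy.optimize import least_squares
def quads(p,box):
    hsv=cv2.cvtColor(p["frame"],cv2.COLOR_BGR2HSV); out=[]
    for col in("g","r"):
        h,s,v=cv2.split(hsv)
        m=((s>130)&(v>50)&((h>45)&(h<80) if col=="g" else (h<8)|(h>172))).astype(np.uint8)
        mm=np.zeros_like(m); x0,y0,x1,y1=box; mm[y0:y1,x0:x1]=m[y0:y1,x0:x1]
        cs,_=cv2.findContours(mm,0,1)
        for c in cs:
            if cv2.contourArea(c)<200: continue
            q=cv2.approxPolyN(c,4,ensure_convex=True)[0].astype(float); out.append((col,cv2.contourArea(c),q))
    return out
def plate(o,yaw,k,ang,green):
    # o: hinge xy of middle station; k offset along rail (toward robot +)
    X=np.array([-np.sin(yaw)*0+ -np.sin(yaw),np.cos(yaw),0]); Y=np.array([-np.cos(yaw),-np.sin(yaw),0]); Z=np.array([0,0,1.])
    H=np.array([o[0],o[1],.076])+k*.102*Y
    r=-np.cos(ang)*X+np.sin(ang)*Z; n=np.sin(ang)*X+np.cos(ang)*Z
    if green:n=-n
    return np.array([H+r*a+Y*b+n*.0025 for a,b in((.006,.039),(.080,.039),(.080,-.039),(.006,-.039))])
E
python3 - <<'E'
from fit import *
P={n:env.get_image(n) for n in("top","side")}
Q={"top":quads(P["top"],(235,135,325,305)),"side":quads(P["side"],(195,165,365,265))}
for n in Q:
    for c,a,q in Q[n]: print(n,c,a,q.round(1).tolist())
def order(pr,q):
    from scipy.spatial.distance import cdist
    from scipy.optimize import linear_sum_assignment
    d=cdist(pr,q); i,j=linear_sum_assignment(d); return (pr[i]-q[j]).ravel()
def res(t,det=False):
    r=[]
    for n in P:
        for k,ang,g in((-1,t[3],0),(0,np.pi,1),(1,np.pi,1)):
            pr=proj(P[n],plate(t[:2],t[2],k,ang,g))
            q=min([q for c,a,q in Q[n] if (c=="g")==bool(g)],key=lambda q:np.linalg.norm(q.mean(0)-pr.mean(0)))
            # pixel centre/dilation: ignore
            r.append(order(pr,q))
    return np.array(r) if det else np.concatenate(r)
p0=lift(P["top"],[[276,220]],.076)[0]; print(p0)
s=least_squares(res,[p0[0],p0[1],-.08,.1],loss="soft_l1",x_scale=[.01,.01,.1,.1],diff_step=1e-4)
print(s.x,np.degrees(s.x[2:])); print(res(s.x,True).round(1))
E
```

```text
top r 840.5 [[311.0, 188.0], [282.0, 192.0], [278.0, 161.0], [307.0, 158.0]]
side g 449.0 [[250.0, 208.0], [219.0, 216.0], [212.0, 199.0], [242.0, 194.0]]
side g 422.5 [[289.0, 201.0], [260.0, 207.0], [252.0, 192.0], [280.0, 187.0]]
side r 445.5 [[343.0, 210.0], [314.0, 216.0], [300.0, 202.0], [330.0, 197.0]]
[0.5255 0.0561 0.076 ]Traceback (most recent call last):
  File "<stdin>", line 20, in <module>
    return func(*args, **kwargs)
    vector_fun = VectorFunction(
        fun_wrapped,
    ...<6 lines>...
        workers=workers
    )
    self._update_fun()
    ~~~~~~~~~~~~~~~~^^
    self.f = self.fun_wrapped(xp_copy(self.x))
             ~~~~~~~~~~~~~~~~^^^^^^^^^^^^^^^^^
    return np.atleast_1d(self.fun(x))
                         ~~~~~~~~^^^
    return self.f(x, *self.args, **self.kwargs)
           ~~~~~~^^^^^^^^^^^^^^^^^^^^^^^^^^^^^^
  File "<stdin>", line 15, in res
ValueError: min() iterable argument is empty
```

View pics/sidez.png

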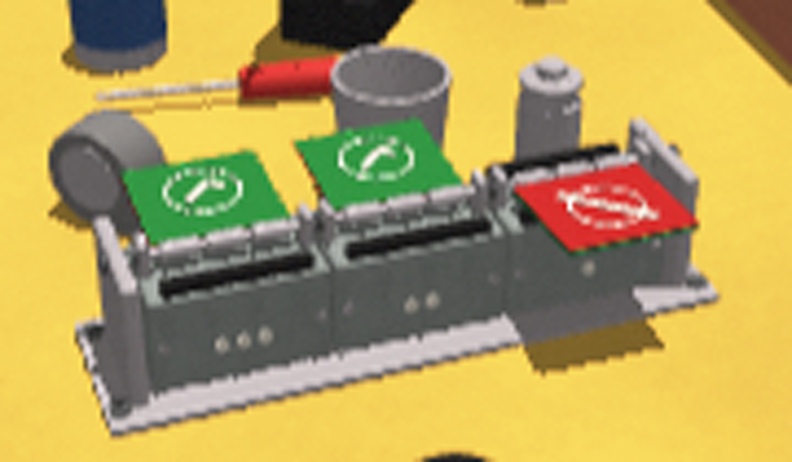

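View pics/topz.png

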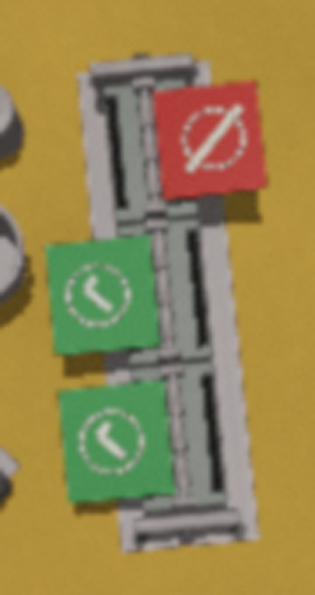

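```bash
sed -i 's/(h>45)&(h<80)/(h>40)\&(h<95)/; s/s>130/s>100/' fit.py; cat > run.py <<'E'
from fit import *
P={n:env.get_image(n) for n in("top","side")}
Q={"top":quads(P["top"],(235,135,325,305)),"side":quads(P["side"],(195,165,365,265))}
for n in Q:
    for c,a,q in Q[n]: print(n,c,a,q.round(1).tolist())
def order(pr,q):
    from scipy.spatial.distance import cdist
    from scipy.optimize import linear_sum_assignment
    d=cdist(pr,q); i,j=linear_sum_assignment(d); return (pr[i]-q[j]).ravel()
def res(t,det=False):
    r=[]
    for n in P:
        for k,ang,g in((-1,t[3],0),(0,np.pi,1),(1,np.pi,1)):
            pr=proj(P[n],plate(t[:2],t[2],k,ang,g))
            L=[q for c,a,q in Q[n] if (c=="g")==bool(g)]
            if not L: continue
            q=min(L,key=lambda q:np.linalg.norm(q.mean(0)-pr.mean(0)))
            r.append(order(pr,q))
    return np.array(r) if det else np.concatenate(r)
s=least_squares(res,[.525,.056,.08,.1],loss="soft_l1",x_scale=[.01,.01,.1,.1],diff_step=1e-4)
t=s.x
print(s.x,np.degrees(s.x[2:])); print(res(s.x,True).round(1))
print("plate a",plate(t[:2],t[2],-1,t[3],0))
E
python3 run.py; python3 -c "
from h import *
p=env.get_image('top');hsv=cv2.cvtColor(p['frame'],cv2.COLOR_BGR2HSV);print(hsv[230,255:285:4],hsv[275,258:285:4])"
```

```text
top g 900.5 [[285.0, 275.0], [254.0, 279.0], [251.0, 246.0], [281.0, 243.0]]
top g 874.0 [[282.0, 233.0], [250.0, 237.0], [248.0, 205.0], [276.0, 202.0]]
top r 856.0 [[308.0, 159.0], [310.0, 188.0], [281.0, 193.0], [278.0, 159.0]]
side g 481.5 [[251.0, 209.0], [219.0, 215.0], [212.0, 199.0], [242.0, 194.0]]
side g 447.5 [[290.0, 202.0], [260.0, 207.0], [251.0, 191.0], [280.0, 187.0]]
side r 454.5 [[343.0, 210.0], [314.0, 216.0], [300.0, 202.0], [329.0, 196.0]]
[0.5311 0.0441 0.0812 0.0858] [4.6515 4.9144]
[[-0.3 -1.1  0.7  0.3 -0.8 -1.7 -0.4  2.1]
 [-2.   0.6 -0.3 -0.3 -1.2  0.1  0.9 -0. ]
 [-0.8  0.9 -0.5 -0.1 -0.4  0.5 -0.   0.4]
 [ 1.1  0.5  0.   0.2  0.8 -0.   0.4  1. ]
 [ 0.4  0.7  0.3  1.9 -0.3  0.9  0.3 -0. ]
 [-0.2  0.7 -0.1  0.9  0.2  0.5 -0.1  0.6]]
plate a [[ 0.5944  0.0434  0.079 ]
 [ 0.6004 -0.0301  0.0853]
 [ 0.6781 -0.0237  0.0853]
 [ 0.6721  0.0497  0.079 ]]
[[ 65 125 149]
 [ 65 123 149]
 [ 65 122 149]
 [ 65 122 148]
 [ 65 122 148]
 [ 65 127 147]
 [ 65 121 139]
 [  0  13 137]] [[ 65 130 143]
 [ 65 126 146]
 [ 65 124 146]
 [ 65 126 146]
 [ 65 127 145]
 [ 66 132 133]
 [ 65 119 143]]
```

```bash
cat >> h.py <<'E'
from scipy.spatial.transform import Rotation as Ro
yaw=0.0812
Rh=np.array([np.sin(yaw),-np.cos(yaw),0]); Yf=np.array([np.cos(yaw),np.sin(yaw),0])
H=np.array([.5311,.0441,.076])+.102*Yf
def W(r,z,along=0): return H+Rh*r/1000+np.array([0,0,z/1000])+Yf*along/1000
def rot(a): # a = tilt from vertical, pointing left
    a=np.radians(a); zt=-Rh*np.sin(a)+np.array([0,0,-np.cos(a)]); y=Yf; return np.stack([np.cross(y,zt),y,zt],1)
def rel(T,R,s=None):
    s=s or env.observe(); M=s["tool_rot"]
    return (M.T@(T-s["position"])*1000).round(1).tolist(), np.degrees(Ro.from_matrix(M.T@R).as_rotvec()).round(2).tolist()
E
python3 - <<'E'
from h import *
print(H); s=env.observe()
print(rel(np.array([.40,.2,.30]),rot(0)),rel(np.array([.647,-.124,.28]),rot(0)))
p=env.get_image("top")
print("strainer",lift(p,[[232,160]],.083),"cup",lift(p,[[228,206]],.085),"coup",lift(p,[[357,229]],.03),"wrench",lift(p,[[446,240],[453,305]],.0))
E
```

```text
[0.6328 0.0524 0.076 ]
([-306.3, -224.1, -57.7], [0.0, -0.0, 65.14]) ([-650.0, -442.8, -37.7], [0.0, -0.0, 65.14])
strainer [[0.6766 0.1625 0.083 ]] cup [[0.5612 0.1724 0.085 ]] coup [[ 0.5038 -0.1467  0.03  ]] wrench [[ 0.4736 -0.3781  0.    ]
 [ 0.3093 -0.3845  0.    ]]
```

Emit:
servo_tool:
  commands:
    - {"linear": [-20, -15, -55], "angular": [0, 0, 5], "gripper": -1}
    - {"linear": [-50, -37, -57], "angular": [0, 0, 11], "gripper": -1}
    - {"linear": [-85, -63, -57], "angular": [0, 0, 17], "gripper": -1}
    - {"linear": [-125, -92, -57], "angular": [0, 0, 23], "gripper": -1}
    - {"linear": [-165, -120, -57], "angular": [0, 0, 29], "gripper": -1}
    - {"linear": [-205, -150, -57], "angular": [0, 0, 35], "gripper": -1}
    - {"linear": [-245, -178, -57], "angular": [0, 0, 41], "gripper": -1}
    - {"linear": [-285, -206, -57], "angular": [0, 0, 47], "gripper": -1}
    - {"linear": [-325, -234, -57], "angular": [0, 0, 53], "gripper": -1}
    - {"linear": [-365, -260, -57], "angular": [0, 0, 59], "gripper": -1}
    - {"linear": [-405, -286, -57], "angular": [0, 0, 65], "gripper": -1}
    - {"linear": [-445, -312, -52], "angular": [0, 0, 65], "gripper": -1}
    - {"linear": [-485, -338, -48], "angular": [0, 0, 65], "gripper": -1}
    - {"linear": [-525, -364, -45], "angular": [0, 0, 65], "gripper": -1}
    - {"linear": [-565, -390, -42], "angular": [0, 0, 65], "gripper": -1}
    - {"linear": [-605, -416, -40], "angular": [0, 0, 65], "gripper": -1}
    - {"linear": [-635, -435, -38], "angular": [0, 0, 65], "gripper": -1}
    - {"linear": [-650, -443, -38], "angular": [0, 0, 65.1], "gripper": -1}
    - {"linear": [-650, -443, -38], "angular": [0, 0, 65.1], "gripper": -1}
  force: 20

```text
time_s: 3.25
position: [0.6477, -0.1262, 0.2789]
tool_rot: [[-0.079, 0.997, -0.001], [0.997, 0.079, 0.0], [0.0, -0.001, -1.0]]
ft_force: [-0.2, 0.5, 0.2]
grip_width: -0.0003
```

```bash
python3 - <<'E'
from h import *
s=env.observe(); print(s["time_s"],s["q"],s["position"],s["grip_width"],s["ft_force"]); print(s["tool_rot"])
print(rel(W(177,100),rot(25)),rel(W(177,65),rot(45)))
E
```

```text
3.25 [-21.2761  32.5023  50.2122  -0.0095  97.3607 -25.8363] [ 0.6477 -0.1262  0.2789] -0.0003110699522031002 [-0.2315  0.5206  0.205 ]
[[-0.0795  0.9968 -0.0013]
 [ 0.9968  0.0795  0.0003]
 [ 0.0004 -0.0013 -1.    ]]
([2.1, -0.3, 102.9], [-0.05, 24.98, -0.11]) ([2.1, -0.2, 137.9], [-0.03, 44.98, -0.12])
```

Emit:
servo_tool:
  commands:
    - {"linear": [0, 0, 10], "angular": [0, 5, 0], "gripper": -1}
    - {"linear": [0, 0, 25], "angular": [0, 11, 0], "gripper": -1}
    - {"linear": [0, 0, 45], "angular": [0, 17, 0], "gripper": -1}
    - {"linear": [0, 0, 65], "angular": [0, 23, 0], "gripper": -1}
    - {"linear": [1, 0, 85], "angular": [0, 29, 0], "gripper": -1}
    - {"linear": [2, 0, 105], "angular": [0, 35, 0], "gripper": -1}
    - {"linear": [2, 0, 122], "angular": [0, 40, 0], "gripper": -1}
    - {"linear": [2, 0, 133], "angular": [0, 44, 0], "gripper": -1}
    - {"linear": [2, 0, 138], "angular": [0, 45, -0.1], "gripper": -1}
    - {"linear": [2, 0, 138], "angular": [0, 45, -0.1], "gripper": -1}
    - {"linear": [2, 0, 138], "angular": [0, 45, -0.1], "gripper": -1}

```text
time_s: 4.35
position: [0.647, -0.1216, 0.1436]
tool_rot: [[-0.061, 0.996, -0.058], [0.706, 0.084, 0.703], [0.705, 0.002, -0.709]]
ft_force: [-0.6, 0.0, 0.4]
grip_width: 0.0
```

```bash
python3 - <<'E'
from h import *
s=env.observe(); print(s["time_s"],s["q"],s["position"],s["grip_width"],s["ft_force"]); print(s["tool_rot"])
print(rel(W(92,-20),rot(45)))
for n in("side","wrist"):
    p=env.get_image(n); cv2.imwrite(f"pics/{n}1.png",p["frame"])
E
```

```text
4.35 [-33.3722  47.2276  55.2784  35.2338 105.7372 -37.196 ] [ 0.647  -0.1216  0.1436] 2.7159865142101983e-05 [-0.6167  0.0366  0.3924]
[[-0.0612  0.9964 -0.0579]
 [ 0.7062  0.0842  0.703 ]
 [ 0.7054  0.0022 -0.7088]]
([-3.3, -0.0, 120.3], [-0.04, 0.14, 0.21])
```

View pics/side1.png

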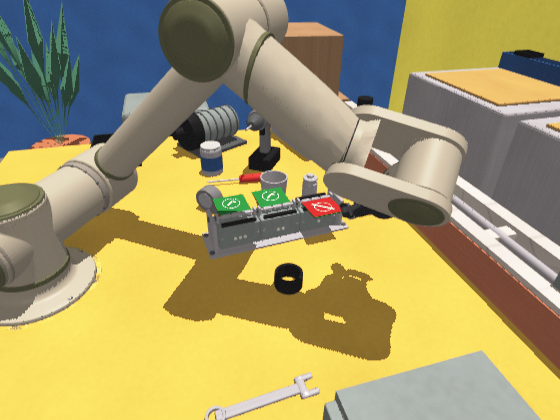

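View pics/wrist1.png

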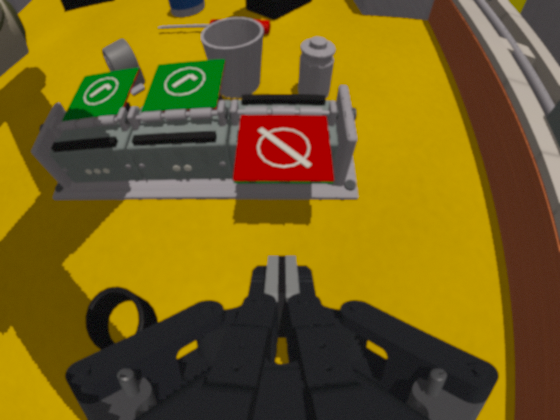

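```bash
cat >> h.py <<'E'
def wproj(p,s,X):
    T=np.eye(4);T[:3,:3]=s["tool_rot"];T[:3,3]=s["position"]
    M=np.linalg.inv(T@p["T_tool_cam"]); c=np.atleast_2d(X)@M[:3,:3].T+M[:3,3]
    x,y,z=c[:,0],-c[:,1],-c[:,2]; rr=np.hypot(x,y); th=np.arctan2(rr,z)
    return np.stack([p["cx"]+p["fx"]*th*x/rr,p["cy"]+p["fy"]*th*y/rr],-1)
E
python3 - <<'E'
from fit import *
s=env.observe(); p=env.get_image("wrist")
R=s["tool_rot"];t=s["position"]
for v in([0,0,.011],[.011,0,.011],[-.011,0,.011]): print(v,wproj(p,s,t+R@np.array(v)))
print("pred",wproj(p,s,plate([.5311,.0441],.0812,-1,.0858,0)).tolist())
for k in(0,1):print("predg",wproj(p,s,plate([.5311,.0441],.0812,k,np.pi,1)).round(1).tolist())
for c,a,q in quads(p,(50,40,370,230)): print(c,a,q.tolist())
E
```

```text
[0, 0, 0.011] [[281.5217 272.598 ]]
[0.011, 0, 0.011] [[281.5004 252.6388]]
[-0.011, 0, 0.011] [[281.5417 291.3124]]
pred [[238.80026921375176, 115.26958348046605], [230.40715194722605, 179.46718981803025], [332.8869199899151, 179.81479658257817], [324.960155161717, 115.55582068270512]]
predg [[139.0, 112.4], [157.1, 66.5], [224.0, 61.0], [214.7, 107.5]]
predg [[60.2, 121.8], [83.6, 77.5], [138.3, 68.8], [118.3, 114.5]]
g 2258.5 [[119.0, 114.0], [62.0, 120.0], [84.0, 77.0], [140.0, 64.0]]
g 3152.5 [[216.0, 107.0], [140.0, 111.0], [158.0, 65.0], [225.0, 57.0]]
r 6109.0 [[327.0, 115.0], [335.0, 180.0], [231.0, 180.0], [240.0, 112.0]]
```

Emit:
servo_tool:
  commands:
    - {"linear": [-3, 0, 15], "angular": [0, 0, 0], "gripper": -1}
    - {"linear": [-3, 0, 35], "angular": [0, 0, 0], "gripper": -1}
    - {"linear": [-3, 0, 55], "angular": [0, 0, 0], "gripper": -1}
    - {"linear": [-3, 0, 75], "angular": [0, 0, 0], "gripper": -1}
    - {"linear": [-3, 0, 93], "angular": [0, 0, 0], "gripper": -1}
    - {"linear": [-3, 0, 107], "angular": [0, 0, 0], "gripper": -1}
    - {"linear": [-3, 0, 115], "angular": [0, 0, 0], "gripper": -1}
    - {"linear": [-3, 0, 120], "angular": [0, 0, 0], "gripper": -1}
    - {"linear": [-3, 0, 120], "angular": [0, 0, 0], "gripper": -1}
    - {"linear": [-3, 0, 120], "angular": [0, 0, 0], "gripper": -1}

```text
time_s: 5.5
position: [0.6402, -0.0402, 0.0558]
tool_rot: [[-0.06, 0.997, -0.058], [0.705, 0.083, 0.704], [0.707, 0.002, -0.708]]
ft_force: [0.5, -0.0, 1.2]
grip_width: -0.0001
```

```bash
cat > plan.py <<'E'
from h import *
def traj(th,tilt,rho=60,lam=-9):
    a=np.radians(tilt); z=np.array([-np.sin(a),-np.cos(a)]); x=np.array([-np.cos(a),np.sin(a)])
    d=np.array([np.cos(th),np.sin(th)]); g=np.array([np.sin(th),-np.cos(th)])
    # finger direction (-z) angle above horizontal = 90-tilt
    if th<np.pi/2-a:
        E=80*d+2.5*g; return E-11*x-lam*z
    C=rho*d+2.5*g
    if th<np.pi-a: return C-11*z-11*x     # tip end plane not yet parallel
    return C-11*z+11*x
E
python3 - <<'E'
from plan import *
s=env.observe(); print(s["time_s"],s["q"],s["position"],s["ft_force"]); print(s["tool_rot"])
for th in(.0858,.2,.35,.5,.65,.785,.95,1.1,1.25,1.4,1.57,1.7,1.85,2.0,2.15,2.3,2.45,2.6,2.75,2.9,3.05,3.14):
    T=traj(th,45); print(th,T.round(1),rel(W(*T),rot(45)))
for n in("side","wrist"):
    p=env.get_image(n); cv2.imwrite(f"pics/{n}2.png",p["frame"])
E
```

```text
5.5 [-27.9236  49.6566  66.6106  36.5578  91.6177 -41.0289] [ 0.6402 -0.0402  0.0558] [ 0.4764 -0.0137  1.1978]
[[-0.0598  0.9966 -0.0575]
 [ 0.705   0.083   0.7043]
 [ 0.7067  0.0016 -0.7075]]
0.0858 [81.3 -9.8] ([15.6, 0.1, 0.8], [-0.01, 0.03, 0.14])
0.2 [80.3 -0.7] ([22.7, 0.1, -4.9], [-0.01, 0.03, 0.14])
0.35 [77.4 10.9] ([33.0, 0.2, -11.1], [-0.01, 0.03, 0.14])
0.5 [72.8 22. ] ([44.1, 0.2, -15.7], [-0.01, 0.03, 0.14])
0.65 [66.6 32.3] ([55.7, 0.2, -18.6], [-0.01, 0.03, 0.14])
0.785 [59.8 40.6] ([66.4, 0.2, -19.6], [-0.01, 0.03, 0.14])
0.95 [52.5 47.4] ([76.3, 0.3, -19.2], [-0.01, 0.03, 0.14])
1.1 [45.  52.3] ([85.2, 0.3, -17.5], [-0.01, 0.03, 0.14])
1.25 [36.8 56.2] ([93.6, 0.3, -14.4], [-0.01, 0.03, 0.14])
1.4 [28.2 58.7] ([101.5, 0.3, -10.1], [-0.01, 0.03, 0.14])
1.57 [18.1 60. ] ([109.6, 0.3, -3.9], [-0.01, 0.03, 0.14])
1.7 [10.3 59.8] ([115.0, 0.4, 1.7], [-0.01, 0.03, 0.14])
1.85 [ 1.4 58.4] ([120.3, 0.4, 9.0], [-0.01, 0.03, 0.14])
2.0 [-7.1 55.6] ([124.4, 0.4, 17.1], [-0.01, 0.03, 0.14])
2.15 [-15.2  51.6] ([127.2, 0.4, 25.6], [-0.01, 0.03, 0.14])
2.3 [-22.6  46.4] ([128.8, 0.4, 34.5], [-0.01, 0.03, 0.14])
2.45 [-44.6  55.7] ([151.0, 0.4, 43.4], [-0.01, 0.03, 0.14])
2.6 [-50.1  48.6] ([149.9, 0.4, 52.4], [-0.01, 0.03, 0.14])
2.75 [-54.5  40.8] ([147.4, 0.4, 61.0], [-0.01, 0.03, 0.14])
2.9 [-57.7  32.3] ([143.7, 0.4, 69.2], [-0.01, 0.03, 0.14])
3.05 [-59.5  23.5] ([138.8, 0.4, 76.8], [-0.01, 0.03, 0.14])
3.14 [-60.   18.2] ([135.3, 0.4, 80.9], [-0.01, 0.03, 0.14])
```

View pics/wrist2.png

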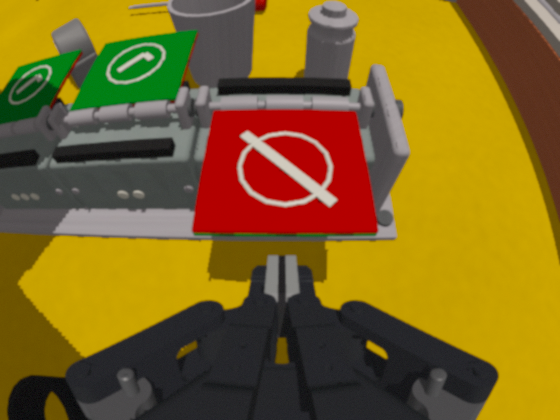

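Emit:
servo_tool:
  commands:
    - {"linear": [4, 0, 0], "angular": [0, 0, 0], "gripper": -1}
    - {"linear": [8, 0, 0], "angular": [0, 0, 0], "gripper": -1}
    - {"linear": [12, 0, 0], "angular": [0, 0, 0], "gripper": -1}
    - {"linear": [15.5, 0, 0.5], "angular": [0, 0, 0], "gripper": -1}
    - {"linear": [19, 0, -2], "angular": [0, 0, 0], "gripper": -1}
    - {"linear": [22.5, 0, -5], "angular": [0, 0, 0], "gripper": -1}
    - {"linear": [26, 0, -7], "angular": [0, 0, 0], "gripper": -1}
    - {"linear": [29.5, 0, -9], "angular": [0, 0, 0], "gripper": -1}
    - {"linear": [33, 0, -11], "angular": [0, 0, 0], "gripper": -1}
    - {"linear": [36.5, 0, -12.5], "angular": [0, 0, 0], "gripper": -1}
    - {"linear": [40, 0, -14], "angular": [0, 0, 0], "gripper": -1}
    - {"linear": [44, 0, -15.5], "angular": [0, 0, 0], "gripper": -1}
    - {"linear": [44, 0, -15.5], "angular": [0, 0, 0], "gripper": -1}

```text
time_s: 6.9
position: [0.6382, -0.0192, 0.098]
tool_rot: [[-0.06, 0.996, -0.059], [0.704, 0.084, 0.705], [0.707, 0.001, -0.707]]
ft_force: [0.4, 0.2, 0.1]
grip_width: -0.0004
```

```bash
python3 - <<'E'
from plan import *
s=env.observe(); print(s["time_s"],s["q"],s["position"],s["ft_force"]); print(s["tool_rot"])
p=env.get_image("wrist"); cv2.imwrite(f"pics/wrist3.png",p["frame"])
p=env.get_image("side"); cv2.imwrite(f"pics/side3.png",cv2.resize(p["frame"][140:280,180:380],None,fx=4,fy=4,interpolation=2))
E
```

```text
6.9 [-26.4099  46.0448  66.6991  37.334   93.6806 -37.8247] [ 0.6382 -0.0192  0.098 ] [0.4358 0.2175 0.0864]
[[-0.06    0.9965 -0.0586]
 [ 0.7044  0.0839  0.7048]
 [ 0.7073  0.0011 -0.707 ]]
```

View pics/wrist3.png

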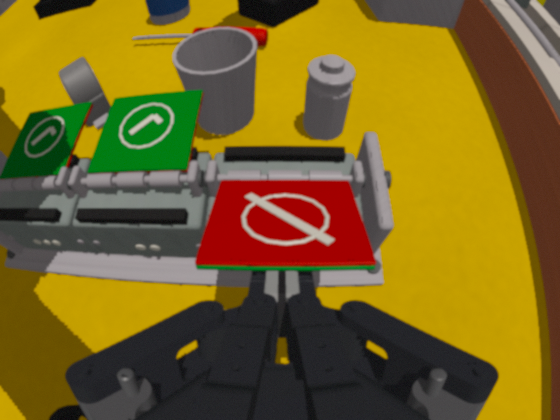

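View pics/side3.png

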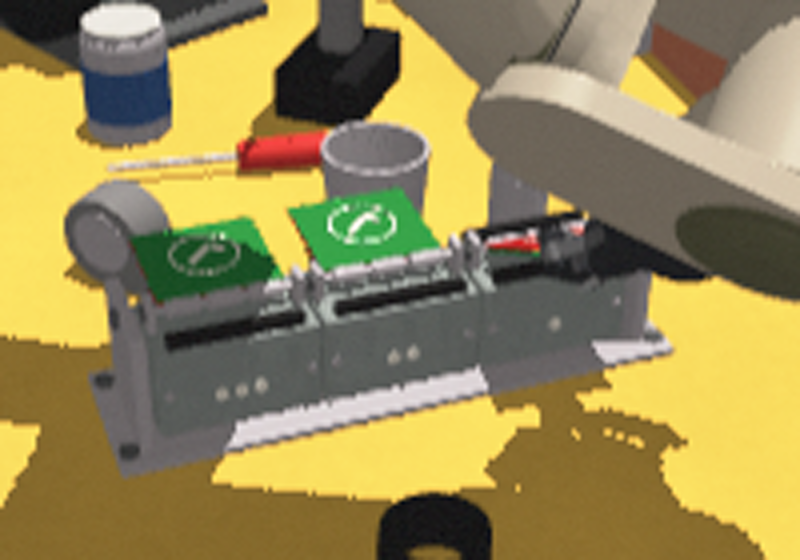

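Emit:
servo_tool:
  commands:
    - {"linear": [4, 0, -1], "angular": [0, 0, 0], "gripper": -1}
    - {"linear": [8, 0, -2], "angular": [0, 0, 0], "gripper": -1}
    - {"linear": [12, 0, -3], "angular": [0, 0, 0], "gripper": -1}
    - {"linear": [16, 0, -3.5], "angular": [0, 0, 0], "gripper": -1}
    - {"linear": [20, 0, -4], "angular": [0, 0, 0], "gripper": -1}
    - {"linear": [24, 0, -4], "angular": [0, 0, 0], "gripper": -1}
    - {"linear": [28, 0, -4], "angular": [0, 0, 0], "gripper": -1}
    - {"linear": [32, 0, -3.5], "angular": [0, 0, 0], "gripper": -1}
    - {"linear": [36, 0, -3], "angular": [0, 0, 0], "gripper": -1}
    - {"linear": [40, 0, -2], "angular": [0, 0, 0], "gripper": -1}
    - {"linear": [44, 0, -1], "angular": [0, 0, 0], "gripper": -1}
    - {"linear": [48, 0, 0.5], "angular": [0, 0, 0], "gripper": -1}
    - {"linear": [52, 0, 2.5], "angular": [0, 0, 0], "gripper": -1}
    - {"linear": [56, 0, 5], "angular": [0, 0, 0], "gripper": -1}
    - {"linear": [60, 0, 7.5], "angular": [0, 0, 0], "gripper": -1}
    - {"linear": [63, 0, 9.5], "angular": [0, 0, 0], "gripper": -1}
    - {"linear": [65.5, 0, 12], "angular": [0, 0, 0], "gripper": -1}
    - {"linear": [65.5, 0, 12], "angular": [0, 0, 0], "gripper": -1}

```text
time_s: 8.8
position: [0.6335, 0.0355, 0.1353]
tool_rot: [[-0.06, 0.996, -0.059], [0.704, 0.084, 0.705], [0.707, 0.0, -0.707]]
ft_force: [-0.4, 0.4, 1.9]
grip_width: 0.0001
```

```bash
python3 - <<'E'
from plan import *
s=env.observe(); print(s["time_s"],s["q"],s["position"],s["ft_force"]); print(s["tool_rot"])
p=env.get_image("wrist"); cv2.imwrite(f"pics/wrist4.png",p["frame"])
for th in(1.57,1.7,1.85,2.0,2.15,2.3,2.45,2.6,2.75,2.9,3.05,3.14):
    T=traj(th,45); print(th,T.round(1),rel(W(*T),rot(45)))
p=env.get_image("top"); cv2.imwrite(f"pics/top4.png",cv2.resize(p["frame"][100:300,180:380],None,fx=3,fy=3,interpolation=2))
E
```

```text
8.8 [-22.2544  42.0441  68.4814  39.1162  93.0557 -33.3855] [0.6335 0.0355 0.1353] [-0.4252  0.3887  1.9176]
[[-0.0596  0.9965 -0.059 ]
 [ 0.7044  0.0839  0.7049]
 [ 0.7073  0.0004 -0.7069]]
1.57 [18.1 60. ] ([-0.1, 0.7, -1.3], [-0.09, -0.01, 0.12])
1.7 [10.3 59.8] ([5.2, 0.7, 4.4], [-0.09, -0.01, 0.12])
1.85 [ 1.4 58.4] ([10.5, 0.7, 11.7], [-0.09, -0.01, 0.12])
2.0 [-7.1 55.6] ([14.6, 0.7, 19.7], [-0.09, -0.01, 0.12])
2.15 [-15.2  51.6] ([17.4, 0.7, 28.2], [-0.09, -0.01, 0.12])
2.3 [-22.6  46.4] ([19.0, 0.8, 37.1], [-0.09, -0.01, 0.12])
2.45 [-44.6  55.7] ([41.2, 0.8, 46.1], [-0.09, -0.01, 0.12])
2.6 [-50.1  48.6] ([40.0, 0.8, 55.0], [-0.09, -0.01, 0.12])
2.75 [-54.5  40.8] ([37.6, 0.8, 63.7], [-0.09, -0.01, 0.12])
2.9 [-57.7  32.3] ([33.9, 0.8, 71.9], [-0.09, -0.01, 0.12])
3.05 [-59.5  23.5] ([28.9, 0.8, 79.4], [-0.09, -0.01, 0.12])
3.14 [-60.   18.2] ([25.5, 0.8, 83.5], [-0.09, -0.01, 0.12])
```

View pics/wrist4.png

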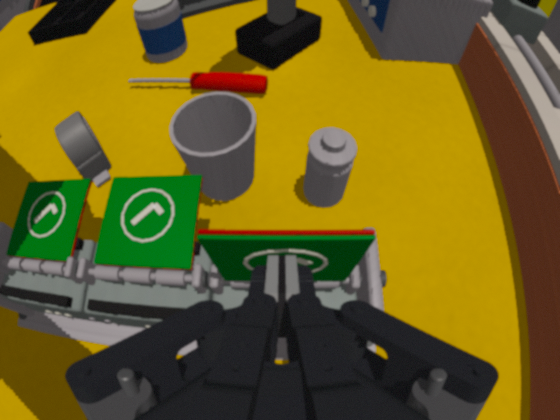

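View pics/top4.png

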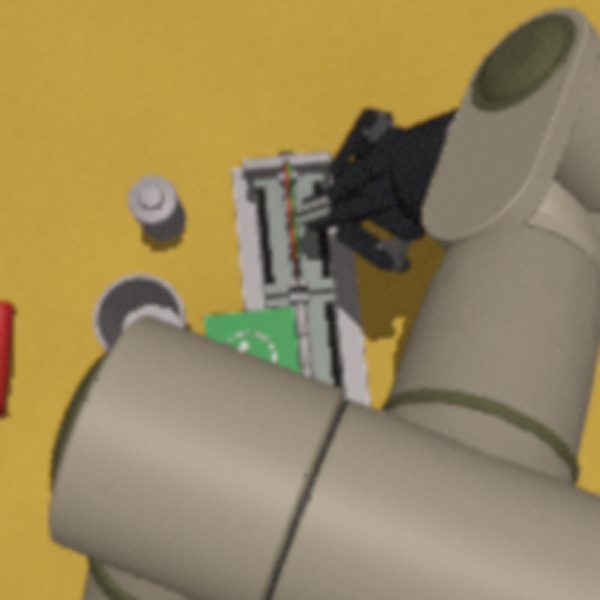

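```bash
python3 - <<'E'
from plan import *
for th in np.arange(1.6,2.91,.075):
    tilt=45-42*(th-1.57)/1.57
    a=np.radians(tilt); z=np.array([-np.sin(a),-np.cos(a)]); x=np.array([-np.cos(a),np.sin(a)])
    T=60*np.array([np.cos(th),np.sin(th)])+2.5*np.array([np.sin(th),-np.cos(th)])-11*z-11*x
    l,w=rel(W(*T),rot(tilt)); print(round(th,3),round(tilt,1),T.round(1),l,w)
E
```

```text
1.6 44.2 [16.3 60.3] [1.5, 0.6, -0.1] [-0.09, -0.82, 0.11]
1.675 42.2 [11.8 60.7] [5.0, 0.6, 2.8] [-0.08, -2.82, 0.11]
1.75 40.2 [ 7.3 60.8] [8.2, 0.7, 5.9] [-0.08, -4.83, 0.11]
1.825 38.2 [ 2.8 60.5] [11.2, 0.7, 9.3] [-0.08, -6.83, 0.12]
1.9 36.2 [-1.7 60. ] [14.0, 0.7, 12.8] [-0.08, -8.84, 0.12]
1.975 34.2 [-6.  59.1] [16.4, 0.7, 16.5] [-0.08, -10.85, 0.12]
2.05 32.2 [-10.3  57.9] [18.6, 0.7, 20.4] [-0.07, -12.85, 0.12]
2.125 30.2 [-14.4  56.3] [20.4, 0.7, 24.4] [-0.07, -14.86, 0.12]
2.2 28.1 [-18.4  54.5] [21.9, 0.7, 28.5] [-0.07, -16.87, 0.12]
2.275 26.1 [-22.2  52.4] [23.1, 0.7, 32.7] [-0.07, -18.87, 0.12]
2.35 24.1 [-25.8  50. ] [24.0, 0.7, 37.0] [-0.06, -20.88, 0.13]
2.425 22.1 [-29.3  47.3] [24.5, 0.7, 41.3] [-0.06, -22.89, 0.13]
2.5 20.1 [-32.5  44.5] [24.8, 0.8, 45.6] [-0.06, -24.89, 0.13]
2.575 18.1 [-35.4  41.3] [24.6, 0.8, 49.9] [-0.06, -26.9, 0.13]
2.65 16.1 [-38.1  38. ] [24.2, 0.8, 54.1] [-0.06, -28.91, 0.13]
2.725 14.1 [-40.5  34.6] [23.4, 0.8, 58.3] [-0.05, -30.91, 0.13]
2.8 12.1 [-42.6  30.9] [22.4, 0.8, 62.4] [-0.05, -32.92, 0.13]
2.875 10.1 [-44.5  27.1] [21.0, 0.8, 66.3] [-0.05, -34.92, 0.13]
```

Emit:
servo_tool:
  commands:
    - {"linear": [1.5, 0.6, 0], "angular": [0, -0.8, 0], "gripper": -1}
    - {"linear": [5, 0.6, 2.8], "angular": [0, -2.8, 0], "gripper": -1}
    - {"linear": [8.2, 0.7, 5.9], "angular": [0, -4.8, 0.1], "gripper": -1}
    - {"linear": [11.2, 0.7, 9.3], "angular": [0, -6.8, 0.1], "gripper": -1}
    - {"linear": [14, 0.7, 12.8], "angular": [0, -8.8, 0.1], "gripper": -1}
    - {"linear": [16.4, 0.7, 16.5], "angular": [0, -10.8, 0.1], "gripper": -1}
    - {"linear": [18.6, 0.7, 20.4], "angular": [0, -12.8, 0.1], "gripper": -1}
    - {"linear": [20.4, 0.7, 24.4], "angular": [0, -14.9, 0.1], "gripper": -1}
    - {"linear": [21.9, 0.7, 28.5], "angular": [0, -16.9, 0.1], "gripper": -1}
    - {"linear": [23.1, 0.7, 32.7], "angular": [0, -18.9, 0.1], "gripper": -1}
    - {"linear": [24, 0.7, 37], "angular": [0, -20.9, 0.1], "gripper": -1}
    - {"linear": [24.5, 0.7, 41.3], "angular": [0, -22.9, 0.1], "gripper": -1}
    - {"linear": [24.8, 0.8, 45.6], "angular": [0, -24.9, 0.1], "gripper": -1}
    - {"linear": [24.6, 0.8, 49.9], "angular": [0, -26.9, 0.1], "gripper": -1}
    - {"linear": [24.2, 0.8, 54.1], "angular": [0, -28.9, 0.1], "gripper": -1}
    - {"linear": [23.4, 0.8, 58.3], "angular": [0, -30.9, 0.1], "gripper": -1}
    - {"linear": [22.4, 0.8, 62.4], "angular": [0, -32.9, 0.1], "gripper": -1}
    - {"linear": [21, 0.8, 66.3], "angular": [0, -34.9, 0.1], "gripper": -1}
    - {"linear": [21, 0.8, 66.3], "angular": [0, -34.9, 0.1], "gripper": -1}

```text
time_s: 10.8
position: [0.6289, 0.0976, 0.1027]
tool_rot: [[-0.082, 0.997, -0.015], [0.981, 0.083, 0.174], [0.174, -0.001, -0.985]]
ft_force: [0.9, -0.2, -0.8]
grip_width: 0.0002
```

```bash
python3 - <<'E'
from plan import *
s=env.observe(); print(s["time_s"],s["q"],s["position"],s["ft_force"]); print(s["tool_rot"])
p=env.get_image("wrist"); cv2.imwrite(f"pics/wrist5.png",p["frame"])
p=env.get_image("side"); cv2.imwrite(f"pics/side5.png",cv2.resize(p["frame"][140:280,180:380],None,fx=4,fy=4,interpolation=2))
for th in (2.95,3.0,3.05,3.1,3.142,3.17):
    tilt=45-42*(th-1.57)/1.57
    a=np.radians(tilt); z=np.array([-np.sin(a),-np.cos(a)]); x=np.array([-np.cos(a),np.sin(a)])
    T=60*np.array([np.cos(th),np.sin(th)])+2.5*np.array([np.sin(th),-np.cos(th)])-11*z-11*x
    l,w=rel(W(*T),rot(tilt)); print(round(th,3),round(tilt,1),T.round(1),l,w)
E
```

```text
10.8 [ -5.7123  37.3578  71.6359  10.3016  73.1633 -13.6618] [0.6289 0.0976 0.1027] [ 0.8579 -0.2476 -0.7923]
[[-0.0818  0.9965 -0.0154]
 [ 0.9813  0.0833  0.1736]
 [ 0.1742 -0.0009 -0.9847]]
2.95 8.1 [-46.   23.2] [0.8, -0.1, 4.1] [-0.03, -2.03, 0.06]
3.0 6.7 [-46.8  20.6] [1.1, -0.1, 6.8] [-0.03, -3.37, 0.06]
3.05 5.4 [-47.5  17.9] [1.3, -0.1, 9.6] [-0.03, -4.71, 0.06]
3.1 4.1 [-48.1  15.2] [1.4, -0.1, 12.4] [-0.03, -6.04, 0.06]
3.142 2.9 [-48.5  12.9] [1.4, -0.1, 14.7] [-0.03, -7.17, 0.06]
3.17 2.2 [-48.6  11.4] [1.3, -0.1, 16.2] [-0.03, -7.92, 0.06]
```

View pics/wrist5.png

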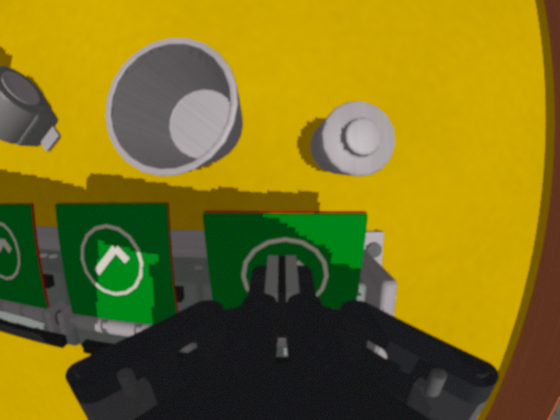

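View pics/side5.png

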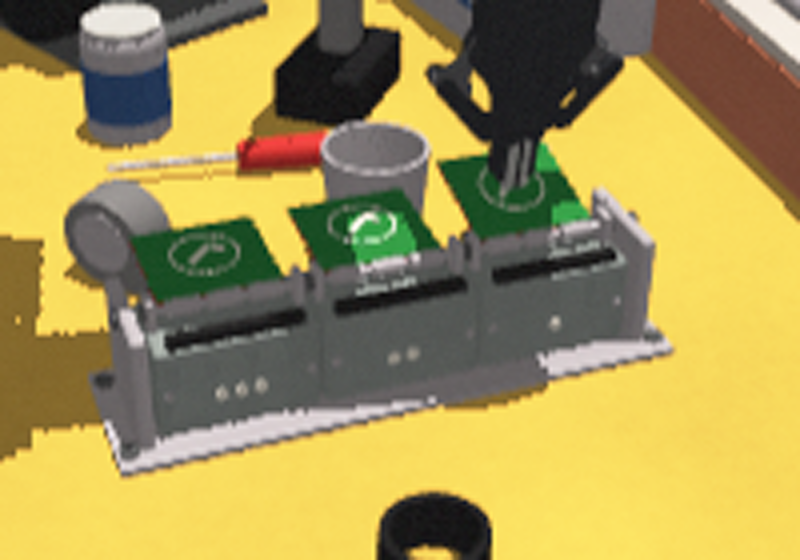

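Plate at about 2.9 rad with fingertips on its green face. Pressing the rest of the way slowly.

Emit:
servo_tool:
  commands:
    - {"linear": [0.4, 0, 2], "angular": [0, -1, 0], "gripper": -1}
    - {"linear": [0.8, 0, 4], "angular": [0, -2, 0], "gripper": -1}
    - {"linear": [1, 0, 6], "angular": [0, -3, 0], "gripper": -1}
    - {"linear": [1.2, 0, 8], "angular": [0, -4, 0], "gripper": -1}
    - {"linear": [1.3, 0, 10], "angular": [0, -5, 0], "gripper": -1}
    - {"linear": [1.4, 0, 12], "angular": [0, -6, 0], "gripper": -1}
    - {"linear": [1.4, 0, 13], "angular": [0, -6.5, 0], "gripper": -1}
    - {"linear": [1.4, 0, 14], "angular": [0, -7, 0], "gripper": -1}
    - {"linear": [1.4, 0, 14], "angular": [0, -7, 0], "gripper": -1}

```text
time_s: 11.8
position: [0.629, 0.1005, 0.0899]
tool_rot: [[-0.082, 0.997, -0.004], [0.995, 0.082, 0.054], [0.054, -0.0, -0.999]]
ft_force: [-0.1, 0.5, 2.2]
grip_width: 0.0001
```

Emit:
servo_tool:
  commands:
    - {"linear": [0, 0, 0.5], "angular": [0, 0, 0], "gripper": -1}
    - {"linear": [0, 0, 1], "angular": [0, 0, 0], "gripper": -1}
    - {"linear": [0, 0, 1], "angular": [0, 0, 0], "gripper": -1}

```text
time_s: 12.1
position: [0.629, 0.1005, 0.0897]
tool_rot: [[-0.082, 0.997, -0.004], [0.995, 0.082, 0.054], [0.054, 0.001, -0.999]]
ft_force: [-3.9, 0.4, 9.0]
grip_width: 0.0001
```

```bash
python3 - <<'E'
from h import *
s=env.observe();print(s["ft_force"],s["position"])
p=env.get_image("side"); cv2.imwrite(f"pics/side6.png",cv2.resize(p["frame"][140:280,180:380],None,fx=4,fy=4,interpolation=2))
E
```

```text
[-3.8588  0.3997  8.953 ] [0.629  0.1005 0.0897]
```

View pics/side6.png

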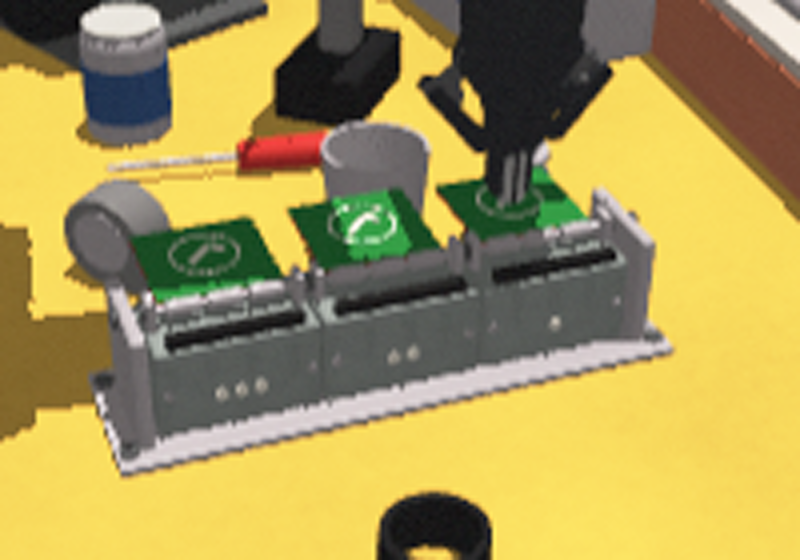

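Emit:
servo_tool:
  commands:
    - {"linear": [0, 0, -3], "angular": [0, 0, 0], "gripper": -1}
    - {"linear": [0, 0, -10], "angular": [0, 0, 0], "gripper": -1}
    - {"linear": [-2, 0, -25], "angular": [0, 0, 0], "gripper": -1}
    - {"linear": [-10, 0, -50], "angular": [0, 0, 0], "gripper": -1}
    - {"linear": [-30, 0, -80], "angular": [0, 0, 0], "gripper": -1}
    - {"linear": [-60, 0, -110], "angular": [0, 0, 0], "gripper": -1}
    - {"linear": [-90, 0, -135], "angular": [0, 0, 0], "gripper": -1}
    - {"linear": [-125, 0, -150], "angular": [0, 0, 0], "gripper": -1}
    - {"linear": [-160, 0, -160], "angular": [0, 0, 0], "gripper": -1}
    - {"linear": [-195, 0, -160], "angular": [0, 0, 0], "gripper": -1}
    - {"linear": [-230, 0, -160], "angular": [0, 0, 0], "gripper": -1}
    - {"linear": [-260, 0, -160], "angular": [0, 0, 0], "gripper": -1}
    - {"linear": [-280, 0, -160], "angular": [0, 0, 0], "gripper": -1}
    - {"linear": [-280, 0, -160], "angular": [0, 0, 0], "gripper": -1}

```text
time_s: 13.55
position: [0.6524, -0.1893, 0.2327]
tool_rot: [[-0.079, 0.997, -0.005], [0.995, 0.079, 0.054], [0.054, -0.001, -0.999]]
ft_force: [-0.1, -0.4, -0.2]
grip_width: -0.0002
```

```bash
python3 - <<'E'
from fit import *
s=env.observe();print(s["time_s"],s["ft_force"],s["position"])
from scipy.spatial.distance import cdist
from scipy.optimize import linear_sum_assignment
for n,b in(("side",(195,155,365,265)),("top",(225,135,325,305)),("wrist",(0,0,560,420))):
    p=env.get_image(n)
    if n!="wrist": cv2.imwrite(f"pics/{n}7.png",cv2.resize(p["frame"][b[1]-20:b[3]+20,b[0]-20:b[2]+20],None,fx=3,fy=3,interpolation=2)[:600])
    else: cv2.imwrite(f"pics/{n}7.png",p["frame"])
    Q=[q for c,a,q in quads(p,b) if c=="g"]; print(n,len(Q))
    for k in(-1,0,1):
        for ang in ((np.pi,3.04,2.94) if k<0 else (np.pi,)):
            X=plate([.5311,.0441],.0812,k,ang,1); pr=wproj(p,s,X) if n=="wrist" else proj(p,X)
            if not Q: continue
            q=min(Q,key=lambda q:np.linalg.norm(q.mean(0)-pr.mean(0))); d=cdist(pr,q);i,j=linear_sum_assignment(d)
            print(n,k,round(ang,2),(pr[i]-q[j]).round(1).tolist())
E
```

```text
13.55 [-0.0527 -0.3963 -0.1638] [ 0.6524 -0.1893  0.2327]
side 3
side -1 3.14 [[0.2, 1.3], [0.2, 0.4], [0.9, 0.6], [-0.8, -0.1]]
side -1 3.04 [[0.3, 1.1], [0.3, -2.2], [1.2, -1.9], [-0.7, -0.3]]
side -1 2.94 [[0.4, 1.0], [0.6, -4.6], [1.6, -4.2], [-0.6, -0.4]]
side 0 3.14 [[0.4, 0.7], [0.2, 1.9], [-0.3, 0.9], [0.3, -0.0]]
side 1 3.14 [[-0.2, 0.7], [-0.2, 0.9], [0.2, 0.5], [-0.2, 0.6]]
top 2
top -1 3.14 [[-0.1, 0.4], [-1.0, 0.5], [-0.8, -0.3], [-0.2, -0.4]]
top -1 3.04 [[-0.0, 0.4], [-1.1, -0.1], [-0.9, -1.1], [-0.1, -0.4]]
top -1 2.94 [[0.1, 0.3], [-0.9, -0.7], [-0.7, -2.0], [0.1, -0.5]]
top 0 3.14 [[1.0, -6.4], [0.7, 10.7], [-0.2, 1.1], [-2.2, 0.0]]
top 1 3.14 [[5.2, 35.9], [4.5, 52.9], [3.6, 42.5], [2.0, 41.4]]
wrist 0
```

View pics/side7.png

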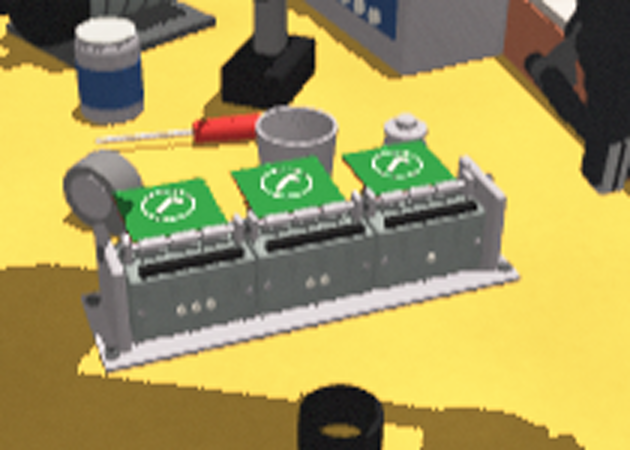

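View pics/wrist7.png

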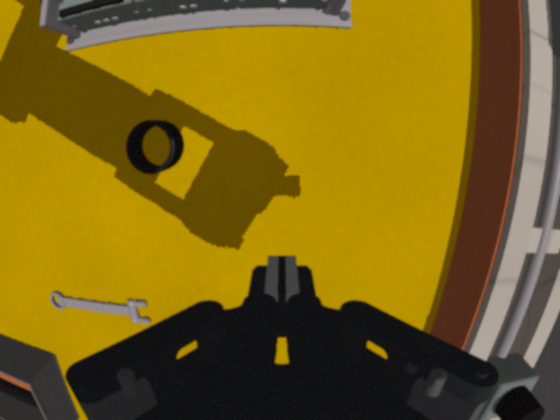

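```bash
python3 -c "
from rig import env
print(env.close_job())"
```

```text
the job is handed in; nothing more can be done
None
```

The red plate, at the farthest of the three stations, is turned over its hinge and now lies on the left showing green. I have handed the job in at about 13.8 s on the clock.

**What I did:** I used shut fingertips tilted 45° to lift the free edge from below. I kept pushing on the green face through upright and pressed the plate down until the force rose to about 9–10 N without further movement. That is well above the 1 N it takes to move the plate, so it had reached its stop. Then I backed off, and the robot was touching nothing at hand-in.

**Last checks:**
- **Plate angle:** In the side and top pictures its corners fit 3.14 rad to about 1 px. Angles of 3.04 rad or less fitted worse. In the side picture it is level with its two neighbours.
- **Neighbours:** In the side picture both sit at 3.14 rad to about 2 px or less. The top view could not confirm this because the arm hid the near plate and part of the middle one, so its fits there were meaningless. The last wrist picture did not include the plates.
- **Other things on the counter:** By eye, everything I could see in the pictures was where it started. I did not measure this.

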